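# Clip the probes into their tray, all the same way round

## Task

Put away the two loose thermocouple probes: lay (do not drop) one in each free lane of the white clip tray, both the same way round as the probe already there (yellow plug at the tray's blue end), and press each down until its rod has snapped fully home in both of its spring clips. Leave the amber jar and the glass beaker where they stand.

Things in the scene. Friction and masses are not known exactly. Their poses are not given: they have to be found in the camera images.
- tray: white tray fixed on the table, 190 x 190 mm, rim 11 mm high, floor 5 mm thick; origin under its centre at table height, z up; +x along the lanes to the blue-banded end. Three lanes along x at y = +60, 0, -60 mm. The middle one holds a fixed probe, the pattern to follow: yellow plug to +x (blue end), top 30 mm above the table; the outer two are free
- lane_left (a point): the free lane on the tray's +y side: point where a fully home probe's origin lies, 22 mm above the table; axes as the tray's. Two spring clips, 8 mm wide, stand 26 mm either side of it along x; the 40 mm between them is clear for fingers, down to the tray floor. Clips open upwards: flared mouth 23 mm wide, top 39 mm above the table, narrowing to an 8 mm neck 5 mm above the seated rod axis
- lane_right (a point): the free lane on the tray's -y side, built as lane_left: point where a fully home probe's origin lies, 22 mm above the table; axes as the tray's. The sprung jaws part, then close over the rod: a lane's two clips together take about 8 to 15 N of downward push, then pull the rod down onto its seats. A probe not snapped in stands about 5 to 10 mm too high
- probe_a: loose thermocouple probe, 60 g: hollow steel rod 12 mm thick, yellow plug (38 long, 28 wide, 16 high) on one end, brass nut (14 x 18 wide x 16 high) near the other. Origin on the rod axis, midway between nut and plug; own +x along the rod to the plug: tip at -68 mm, nut -56 to -42, bare rod -42 to +42, plug +42 to +80. Lies flat on plug and nut, rod axis 8 mm above the table
- probe_b: loose thermocouple probe, 60 g: hollow steel rod 12 mm thick, yellow plug (38 long, 28 wide, 16 high) on one end, brass nut (14 x 18 wide x 16 high) near the other. Origin on the rod axis, midway between nut and plug; own +x along the rod to the plug: tip at -68 mm, nut -56 to -42, bare rod -42 to +42, plug +42 to +80. Lies flat on plug and nut, rod axis 8 mm above the table
- probe_a_handle (a point): centre of probe_a's yellow plug, 61 mm from its origin along own +x; either probe may go in either free lane
- probe_a_nut (a point): centre of probe_a's brass nut, 49 mm from its origin along own -x
- probe_b_handle (a point): centre of probe_b's yellow plug, 61 mm from its origin along own +x; either probe may go in either free lane
- probe_b_nut (a point): centre of probe_b's brass nut, 49 mm from its origin along own -x
- jar: bystander: closed amber jar, 52 mm diameter, 75 mm tall; origin under its centre
- beaker: bystander: open glass beaker, 64 mm wide, 85 mm tall; origin under its centre
Not all that is in view belongs to the job. Leave any black or red look-alike of the probe_a alone. What is shaped like the probe_b but green is not meant.

How it is judged:
By the outcome, as a careful person would: the job done as asked, in the order asked, and still so for the second after the job is handed in, with the robot touching nothing.
It also fails if it takes over 58 s, if anything falls off the work surface, if the arm or the gripper's body presses on something with over 40 N, if the wrist force passes 120 N, or if a joint passes its speed limit or range.

## Robot

A 6-joint arm with a two-finger parallel gripper is mounted at the origin on the work surface. World frame = base frame: x ahead of the robot, y to its left, z up, the work surface at z = 0. Lengths are in mm, angles in degrees, forces in N, time in s.
With the tool pointing down it reaches from about 375 to 900 mm from the base axis. Payload 3.1 kg.
Tool frame: the origin (TCP) lies on the centre line of the jaws, within the pads' length; the fingertips stand 8 mm ahead of it and the grasp point (between the pads) lies 11 mm behind it; z points along the fingers, y is the line along which they close (so a half turn about z gives the same grasp; the last joint's range is limited). The gripper opens to 85 mm and grips with 20 to 120 N. Pads are 22 mm wide; open, the fingers measure 114 mm over their backs; the gripper's body (76 mm by 85 mm) begins 54 mm behind the grasp point. The pads swing forward as they close: fully open they stand 13 mm farther back than shut.
Start: joints at [54.059, 30.224, 82.088, -0, 67.689, -10.227], TCP at [271.136, 563.1, 239.31] pointing down, gripper open.
Joint ranges: [-176.69, 176.69], [-43.24, 126.21], [12.49, 139.97], [-82, 262], [0, 151.66], [-163.58, 163.58]. Speed limits (degrees/s): [159.86, 159.86, 180, 180, 180, 180].

## Interface

Orientations are given as a 3x3 rotation matrix whose columns are the frame's x, y, z axes.
In Python, from workcell import sense, camera, calibration, close_job gives the robot as it stands.
- The arm moves only by the tool arm_command, never from a script. Its argument "commands" is a list of rows, each a list of 5 numbers: the shift along the tool's x, y, z in units of 0.03 m (1.0 is 0.03 m), then the turn about the tool's z in units of 8 degrees (1.0 is 8 degrees), then the gripper command: -1 is shut, 1 is fully open, values between are in proportion. In form: [[dx, dy, dz, spin, fingers], ...]. A call has 1 to 8 rows; each row shifts and turns the commanded pose from where the row before left it, along the tool's axes as they then stand; what a row does not reach is not made up. A row lasts 1/8 s, in which the tool goes at most 62.5 mm and 10.7 degrees, less where a joint would pass 70% of its speed; a pose out of reach is approached as far as the arm can. A call with a number of a shift or a turn outside -1 to 1 is refused whole. A call with a gripper value outside its range is refused whole. The fingers move at their own pace and stop on an object; "grip_force" is the grip in N (left out, the last holds). Time passes only in rows, so rows that do not move let the fingers close. It gives the time, the measured TCP pose, the force, the opening and the grip force at its end, in the units of the state.
- sense(): the state, without advancing time (a new reading comes with each control period).
- camera(name): name is "scene" or "top"; returns the picture (384x512x3 uint8, blue, green, red); there is no depth.
- calibration(name): a dict with "fx", "fy", "cx", "cy" (pixels), "D" ([k1, k2, p1, p2, k3] as OpenCV has them; the pictures are not rectified), "camera_from_world" (4x4, takes a point from world to camera coordinates). Camera axes: x right, y down, z forward; pixel columns grow to the right and rows downward; lengths in mm; the calibration is good to about 2 mm. A picture is of the moment at which its call begins. calibration takes no time and is no camera call.
- close_job(): hands the job in; it is judged then, once.
The state is a dict: "time": time; "qpos": joint angles; "joint_vel": joint speeds; "effort": joint torques, N m; "tool_pos": TCP position; "tool_rot": TCP orientation; "force": force on the tool from outside, world axes, zero at the start; "ft_torque": the same for the moment, N m; "opening": finger opening in mm; "gripper_force": force on a finger pad.
Only numpy, scipy, OpenCV 4.12 (cv2) and the standard library are available. Lean on these libraries where they do the work, as an engineer would, in place of code of your own. Each camera call takes 0.05 s, during which the arm holds its last target. There are 200 camera calls.

## Working session

There is one attempt and no reset: what is moved stays moved. The work goes in short steps, Python scripts to look and compute and a tool call to move; the robot and the scene stay as the last step left them, time stands still between calls to the robot, and variables do not carry over. Pictures are saved under pics/ and viewed, at most 10 in all, crops included, and the job is handed in when it is done.

Besides the shell and the picture viewer there is one more tool, called after "Request:" in YAML: its name, and indented under it one key for each argument. arm_command: Moves the arm, as the interface text tells. Shifts and turns lie within -1 to 1; 1 stands for 0.03 m of shift or 8 degrees of turn. Its arguments: {"type":"object","properties":{"commands":{"type":"array","items":{"type":"array","items":{"type":"number","minimum":-1,"maximum":1}}},"grip_force":{"type":"number"}},"required":["commands"]}

```bash
mkdir -p pics
python3 - <<'E'
from workcell import *
import cv2,json
for n in("scene","top"):
    cv2.imwrite(f"pics/{n}0.png",camera(n)); c=calibration(n); print(n,{k:(v if k!='camera_from_world' else [[round(x,4) for x in r] for r in v]) for k,v in c.items()})
s=sense();print(s['tool_rot'],s['force'],s['opening'],s['time'])
E
```

```text
scene {'fx': 473.08529870986723, 'fy': 473.08529870986723, 'cx': 258.7113011978468, 'cy': 183.2542548807102, 'D': array([0.00363553, 0.        , 0.        , 0.        , 0.        ]), 'camera_from_world': [[np.float64(0.8781), np.float64(0.4783), np.float64(-0.0143), np.float64(-544.5213)], [np.float64(0.2704), np.float64(-0.5206), np.float64(-0.8098), np.float64(-90.4071)], [np.float64(-0.3948), np.float64(0.7073), np.float64(-0.5865), np.float64(1511.5217)], [np.float64(0.0), np.float64(0.0), np.float64(0.0), np.float64(1.0)]]}
top {'fx': 363.8451367752108, 'fy': 363.8451367752108, 'cx': 247.07075831381266, 'cy': 190.53977779084886, 'D': array([-0.05894754,  0.        ,  0.        ,  0.        ,  0.        ]), 'camera_from_world': [[np.float64(-0.012), np.float64(-0.9999), np.float64(0.0021), np.float64(74.1947)], [np.float64(-0.9879), np.float64(0.0116), np.float64(-0.1549), np.float64(557.1022)], [np.float64(0.1548), np.float64(-0.0039), np.float64(-0.9879), np.float64(988.6664)], [np.float64(0.0), np.float64(0.0), np.float64(0.0), np.float64(1.0)]]}
[[-9.00978038e-01  4.33863193e-01 -1.14238697e-03]
 [ 4.33864556e-01  9.00976744e-01 -1.56618887e-03]
 [ 3.49752385e-04 -1.90674299e-03 -9.99998121e-01]] [ 0.49436813 -0.39890442 -0.2157524 ] 85.26053746173957 0.1
```

View pics/top0.png

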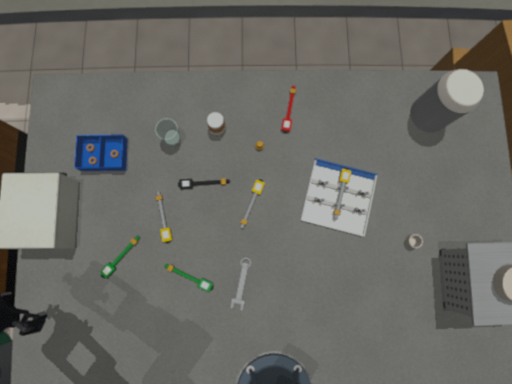

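View pics/scene0.png

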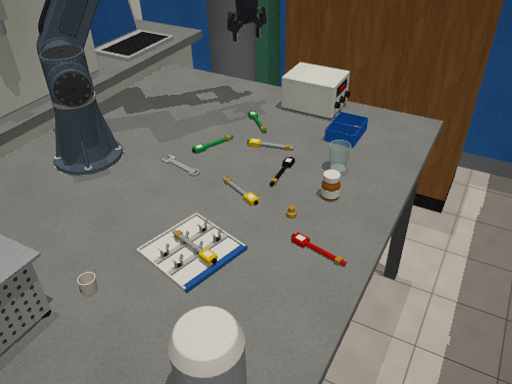

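The top view shows two loose yellow probes: P1 has its plug at (258,187) and nut at (243,223), P2 has its plug at (166,235) and nut at (158,197). The tray is at (340,198), with its blue end up and the fixed probe's plug at (345,176).

Things that could be mistaken for a loose probe:
- black look-alike (205,183)
- red look-alike (289,108)
- green look-alikes (120,257) and (190,278)
- fixed probe in the tray (341,192)
- brass knob (260,145)

I choose the two with yellow plugs lying outside the tray, P1 and P2.

```bash
cat > h.py <<'E'
from workcell import *
import cv2, numpy as np
def ray(n,px,z):
    c=calibration(n);K=np.array([[c['fx'],0,c['cx']],[0,c['fy'],c['cy']],[0,0,1]]);M=np.array(c['camera_from_world'],float)
    p=cv2.undistortPoints(np.array(px,float).reshape(-1,1,2),K,np.array(c['D'])).reshape(-1,2)
    d=np.c_[p,np.ones(len(p))]@M[:3,:3]; o=-M[:3,:3].T@M[:3,3]
    return o+d*((z-o[2])/d[:,2])[:,None]
def blobs(im,lo,hi,amin=12):
    m=cv2.inRange(cv2.cvtColor(im,cv2.COLOR_BGR2HSV),np.array(lo),np.array(hi))
    n,l,s,c=cv2.connectedComponentsWithStats(m)
    return [(c[i],s[i,4],l==i) for i in range(1,n) if s[i,4]>=amin]
E
python3 - <<'E'
from h import *
np.set_printoptions(precision=1,suppress=True)
for n in("top","scene"):
    im=camera(n)
    for nm,lo,hi,z in(("yellow",(22,150,120),(34,255,255),12),("brass",(10,120,70),(21,255,255),12),("blue",(105,120,60),(125,255,255),11)):
        for c,a,m in blobs(im,lo,hi,8):
            if a<1500: print(n,nm,c,a,ray(n,[c],z)[0])
    if n=="top":
        t=im
        w=cv2.inRange(cv2.cvtColor(im,cv2.COLOR_BGR2HSV),np.array((0,0,175)),np.array((180,60,255)))
        b=cv2.inRange(cv2.cvtColor(im,cv2.COLOR_BGR2HSV),np.array((105,120,60)),np.array((125,255,255)))
        w=cv2.morphologyEx((w|b)[150:245,290:390],cv2.MORPH_CLOSE,np.ones((7,7)))
        cs=max(cv2.findContours(w,0,2)[0],key=cv2.contourArea);r=cv2.minAreaRect(cs)
        bx=cv2.boxPoints(r)+[290,150];P=ray("top",bx,11)
        hull=ray("top",cs.reshape(-1,2)+[290,150],11)[:,:2].astype(np.float32); print("tray rect",bx,P,cv2.minAreaRect(hull))
cv2.imwrite("pics/crop1.png",cv2.resize(t[130:260,140:390],None,fx=3.2,fy=3.2,interpolation=cv2.INTER_CUBIC))
E
```

```text
top yellow [344.1 175.5] 54 [ 604.5 -220.    12. ]
top yellow [258.  186.6] 58 [574.1  35.4  12. ]
top yellow [166.  234.6] 69 [437.4 302.4  12. ]
top brass [507.9  33.2] 219 [1078.7 -800.1   12. ]
top brass [458.1  54.9] 200 [ 995.6 -615.5   12. ]
top brass [292.4  90.5] 26 [872.5 -75.7  12. ]
top brass [216.6 129.4] 30 [750.2 156.9  12. ]
top brass [259.1 145.2] 59 [699.3  29.9  12. ]
top brass [ 90.5 147.4] 17 [699.9 537.7  12. ]
top brass [112.9 152.8] 9 [682.1 468.1  12. ]
top brass [ 91.  159.4] 8 [662.8 533.8  12. ]
top brass [223.  181.1] 34 [591.6 137.9  12. ]
top brass [158.4 197.3] 23 [546. 327.  12.]
top brass [336.6 211.8] 20 [ 497.3 -192.1   12. ]
top brass [243.7 221.3] 22 [473.   78.3  12. ]
top brass [133.6 241.2] 21 [419. 396.  12.]
top brass [170.1 267.7] 25 [343.3 288.9  12. ]
top blue [344.9 168.5] 274 [ 625.8 -223.7   11. ]
tray rect [[300.7 219.2]
 [315.9 158.5]
 [377.1 173.8]
 [361.9 234.5]] [[ 477.2  -86.9   11. ]
 [ 657.2 -138.5   11. ]
 [ 609.  -319.6   11. ]
 [ 430.5 -263.1   11. ]] ((544.0531616210938, -200.02761840820312), (180.3953857421875, 187.1630096
[... 181 characters left out ...]

scene brass [262.4 127.6] 10 [421.4 391.5  12. ]
scene brass [227.9 137.4] 18 [351.1 281.4  12. ]
scene brass [287.1 146.6] 23 [550.2 318.5  12. ]
scene brass [226.7 180.1] 27 [475.8  72.   12. ]
scene brass [274.4 180.1] 24 [598.  135.6  12. ]
scene brass [330.3 186. ] 128 [751.2 182.9  12. ]
scene brass [328.9 198.7] 26 [769.5 126.3  12. ]
scene brass [291.2 211.8] 98 [702.6  28.1  12. ]
scene brass [177.3 233.9] 36 [ 487.9 -182.2   12. ]
scene brass [337.8 259.8] 52 [874.  -80.8  12. ]
scene blue [111.1  20.6] 1495 [-892.7 1072.3   11. ]
scene blue [282.2  38. ] 397 [  80.6 1234.6   11. ]
scene blue [346.  127.9] 983 [674.4 520.4  11. ]
scene blue [214.2 267.7] 545 [ 631.9 -235.7   11. ]
```

View pics/crop1.png

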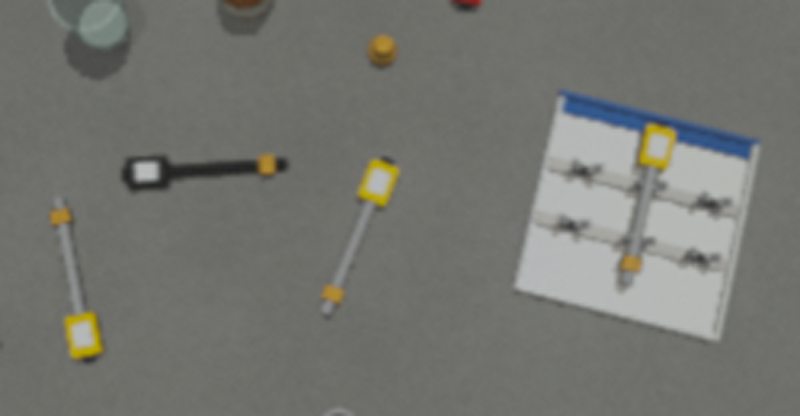

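Both choices are confirmed in the crop: yellow plugs with white labels, and grey rods.

```bash
cat >> h.py <<'E'
def delta(x,y,z,yaw):
    s=sense();R=np.array(s['tool_rot']);p=np.array(s['tool_pos']);d=R.T@(np.array([x,y,z])-p)/30
    cy=np.degrees(np.arctan2(R[1,0],R[0,0]));sp=-((yaw-cy+180)%360-180)/8
    print("t %.2f pos %s yaw %.2f F %s open %.1f"%(s['time'],p.round(1),cy,np.round(s['force'],1),s['opening']));print("units",d.round(2),"spin",round(sp,2))
E
python3 - <<'E'
from h import *
np.set_printoptions(precision=1,suppress=True)
def probe(n,pl,nu,z):
    a,b=ray(n,[pl,nu],z)[:,:2];d=a-b;print(n,"org",b+d*49/110,"L",np.hypot(*d),"yaw",np.degrees(np.arctan2(d[1],d[0])))
probe("top",(258,186.6),(243.7,221.3),14);probe("scene",(250.6,198.3),(226.7,180.1),11)
probe("top",(166,234.6),(158.4,197.3),14);probe("scene",(254.3,142.9),(287.1,146.6),11)
probe("top",(344.1,175.5),(336.6,211.8),28);probe("scene",(206.8,256.5),(177.3,233.9),25)
c=ray("top",[(322.2,183.1),(318.1,200.3),(361.9,193.4),(358.75,210.6)],32);print(c,c.mean(0))
delta(518,59,120,157)
E
```

```text
top org [517.9  59.2] L 109.5975467036077 yaw -23.029752745326853
scene org [521.   54.2] L 112.19709490575859 yaw -22.549788080631014
top org [497.3 315.5] L 111.2001674035325 yaw -167.24741308958866
scene org [502.9 307.5] L 108.22899389066406 yaw -164.9917514545721
top org [ 542.8 -200.4] L 109.15046008460472 yaw -14.495115743948176
scene org [ 545.8 -207.3] L 112.35925920574931 yaw -16.26453635210378
[[ 578.9 -149.5   32. ]
 [ 529.1 -135.5   32. ]
 [ 547.5 -263.4   32. ]
 [ 497.9 -251.3   32. ]] [ 538.3 -199.9   32. ]
t 0.20 pos [270.9 562.8 238.7] yaw 154.29 F [-0.1 -0.6  0.3] open 85.0
units [-14.7 -11.6   4. ] spin -0.34
```

Request:
arm_command:
  commands:
    - [-0.92, -0.72, 0.25, 0, 0]
    - [-0.92, -0.72, 0.25, 0, 0]
    - [-0.92, -0.72, 0.25, 0, 0]
    - [-0.92, -0.72, 0.25, 0, 0]
    - [-0.92, -0.72, 0.25, 0, 0]
    - [-0.92, -0.72, 0.25, 0, 0]
    - [-0.92, -0.72, 0.25, -0.1, 0]
    - [-0.92, -0.72, 0.25, -0.1, 0]
  grip_force: 60

```text
time: 1.2
tool_pos: [396.0, 310.8, 179.1]
tool_rot: [[-0.913, 0.408, 0.0], [0.408, 0.913, 0.0], [-0.0, 0.0, -1.0]]
force: [0.4, -0.1, -0.1]
opening: 42.8
gripper_force: 0.0
```

Request:
arm_command:
  commands:
    - [-0.92, -0.72, 0.25, -0.1, 0]
    - [-0.92, -0.72, 0.25, 0, 0]
    - [-0.92, -0.72, 0.25, 0, 0]
    - [-0.92, -0.72, 0.25, 0, 0]
    - [-0.92, -0.72, 0.25, 0, 0]
    - [-0.92, -0.72, 0.25, 0, 0]
    - [-0.9, -0.72, 0.25, 0, 0]
    - [0, 0, 0, 0, 0]

```text
time: 2.2
tool_pos: [513.5, 94.6, 126.3]
tool_rot: [[-0.917, 0.399, 0.001], [0.399, 0.917, -0.0], [-0.001, 0.0, -1.0]]
force: [-0.2, -0.4, -0.1]
opening: 42.5
gripper_force: 0.0
```

```bash
python3 -c "
from h import *
delta(518.5,58.5,10,157)"
```

```text
t 2.20 pos [513.5  94.6 126.3] yaw 156.48 F [-0.2 -0.4 -0.1] open 42.5
units [-0.63 -1.04  3.88] spin -0.07
```

Request:
arm_command:
  commands:
    - [-0.31, -0.52, 0.3, -0.07, 0]
    - [-0.32, -0.52, 0.7, 0, 0]
    - [0, 0, 0.9, 0, 0]
    - [0, 0, 0.9, 0, 0]
    - [0, 0, 0.6, 0, 0]
    - [0, 0, 0.45, 0, 0]
    - [0, 0, 0, 0, 0]

```text
time: 3.08
tool_pos: [516.5, 61.0, 10.7]
tool_rot: [[-0.922, 0.386, -0.002], [0.386, 0.922, 0.0], [0.002, -0.001, -1.0]]
force: [0.8, 0.2, -0.5]
opening: 42.7
gripper_force: 0.0
```

```bash
python3 -c "
from h import *
delta(518.5,58.5,10,157)
im=camera('top');cv2.imwrite('pics/g1.png',cv2.resize(im[150:260,200:300],None,fx=5,fy=5,interpolation=cv2.INTER_CUBIC))"
```

```text
t 3.08 pos [516.5  61.   10.7] yaw 157.28 F [ 0.8  0.2 -0.5] open 42.7
units [-0.09 -0.05  0.02] spin 0.04
```

View pics/g1.png

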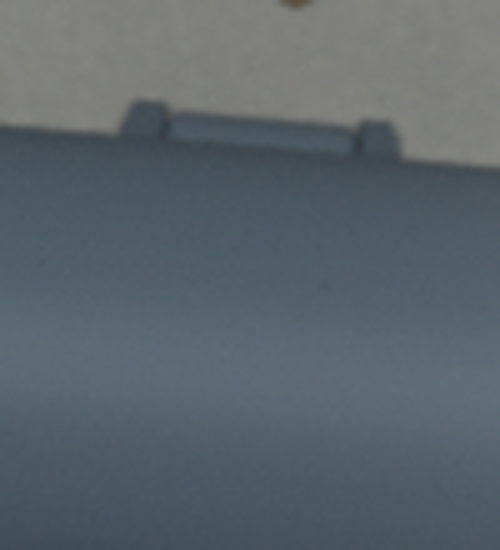

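The arm hides the probe from the top camera here (only the arm link fills the crop). I'll grasp now and check by the opening.

Request:
arm_command:
  commands:
    - [0, 0, 0, 0, -1]
    - [0, 0, 0, 0, -1]
    - [0, 0, 0, 0, -1]
    - [0, 0, 0, 0, -1]
    - [0, 0, 0, 0, -1]

```text
time: 3.75
tool_pos: [517.8, 60.5, 12.3]
tool_rot: [[-0.922, 0.387, 0.002], [0.387, 0.922, -0.0], [-0.001, 0.001, -1.0]]
force: [-0.2, 0.9, 6.6]
opening: 9.3
gripper_force: 58.8
```

Request:
arm_command:
  commands:
    - [0, 0, -0.5, 0, -1]
    - [0, 0, -1, 0, -1]
    - [0, 0, -1, 0, -1]
    - [0, 0, -1, 0, -1]
    - [0, 0, 0, 0, -1]

```text
time: 4.38
tool_pos: [519.0, 60.3, 119.0]
tool_rot: [[-0.922, 0.387, 0.006], [0.387, 0.922, -0.001], [-0.006, 0.002, -1.0]]
force: [0.4, -1.0, -1.3]
opening: 8.8
gripper_force: 58.6
```

```bash
python3 -c "
from h import *
delta(558.3,-143,115,165.3)
im=camera('scene');cv2.imwrite('pics/g2.png',cv2.resize(im[90:260,130:330],None,fx=3,fy=3,interpolation=cv2.INTER_CUBIC))
for c,a,m in blobs(im,(22,150,120),(34,255,255),20):print(c,a)"
```

```text
t 4.38 pos [519.   60.3 119. ] yaw 157.25 F [ 0.4 -1.  -1.3] open 8.8
units [-3.83 -5.74  0.15] spin -1.01
[254.10144928 142.85507246] 69
[249.72727273 166.73863636] 88
[206.872 256.536] 125
```

View pics/g2.png

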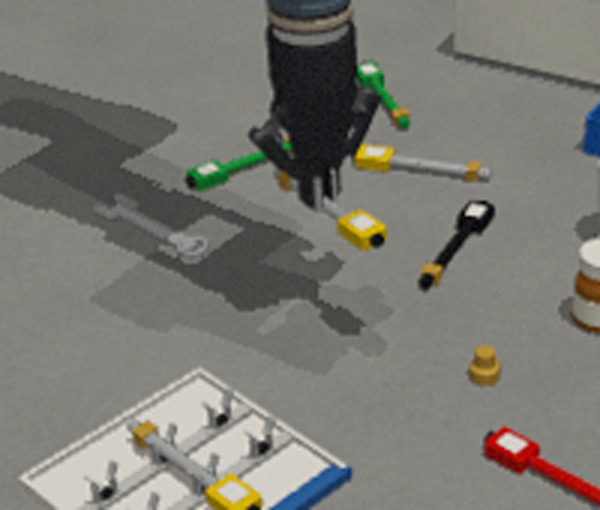

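```bash
python3 -c "
from h import *
for z in (105,110,115,120,125):print(z,ray('scene',[(249.73,166.74)],z)[0].round(1))
im=camera('top')
for c,a,m in blobs(im,(22,150,120),(34,255,255),20):print(c,a,ray('top',[c],116)[0].round(1))
for c,a,m in blobs(im,(10,120,70),(21,255,255),15):print('b',c,a,ray('top',[c],116)[0].round(1))"
```

```text
105 [570.9  43.7 105. ]
110 [574.7  37.3 110. ]
115 [578.4  30.9 115. ]
120 [582.2  24.4 120. ]
125 [586.  18. 125.]
[344.02 175.26] 50 [ 584.7 -191.   116. ]
[166.08695652 234.69565217] 69 [433.1 279.3 116. ]
b [489.36430408  63.62945281] 2723 [ 910.9 -639.4  116. ]
b [292.46153846  90.34615385] 26 [825.9 -61.2 116. ]
b [217.23076923 129.34615385] 26 [715.4 146.7 116. ]
b [ 10.9516129  133.14516129] 62 [715.5 721.4 116. ]
b [259.11764706 145.41176471] 51 [669.  34. 116.]
b [ 90.66666667 147.13333333] 15 [670.8 491.1 116. ]
b [  6.31343284 155.25373134] 67 [652.5 728.4 116. ]
b [158.28571429 197.19047619] 21 [531.6 302.  116. ]
b [336.52631579 211.84210526] 19 [ 487.3 -165.9  116. ]
b [  3.33333333 265.77777778] 18 [354.  710.4 116. ]
b [170.73333333 266.73333333] 15 [351.2 265.8 116. ]
```

Request:
arm_command:
  commands:
    - [-0.64, -0.95, 0, 0, -1]
    - [-0.64, -0.95, 0, 0, -1]
    - [-0.64, -0.95, 0, 0, -1]
    - [-0.64, -0.95, 0, 0, -1]
    - [-0.64, -0.95, 0, 0, -1]
    - [-0.63, -0.95, 0, -0.5, -1]
    - [0, 0, 0, -0.5, -1]
    - [0, 0, 0, 0, -1]

```text
time: 5.48
tool_pos: [556.0, -141.7, 114.8]
tool_rot: [[-0.967, 0.256, -0.003], [0.256, 0.967, 0.002], [0.003, 0.001, -1.0]]
force: [-0.7, 0.1, -2.0]
opening: 9.1
gripper_force: 58.7
```

```bash
python3 -c "
from h import *
delta(557.9,-142.5,60,165.4)"
```

```text
t 5.47 pos [ 556.  -141.7  114.8] yaw 165.14 F [-0.7  0.1 -2. ] open 9.1
units [-0.07 -0.01  1.83] spin -0.03
```

Request:
arm_command:
  commands:
    - [-0.06, 0, 0.8, -0.03, -1]
    - [0, 0, 0.8, 0, -1]
    - [0, 0, 0.23, 0, -1]
    - [0, 0, 0, 0, -1]

```text
time: 5.98
tool_pos: [558.4, -141.6, 60.8]
tool_rot: [[-0.968, 0.251, -0.002], [0.251, 0.968, 0.001], [0.002, 0.0, -1.0]]
force: [0.1, -0.2, -0.7]
opening: 9.0
gripper_force: 58.7
```

```bash
python3 -c "
from h import *
delta(557.9,-142.5,26,165.4)
im=camera('scene');cv2.imwrite('pics/g3.png',cv2.resize(im[170:300,120:270],None,fx=4.5,fy=4.5,interpolation=cv2.INTER_CUBIC))
for c,a,m in blobs(im,(22,150,120),(34,255,255),20):print(c,a,ray('scene',[c],59)[0].round(1),ray('scene',[c],25)[0].round(1))
for c,a,m in blobs(im,(10,120,70),(21,255,255),15):print('b',c,a,ray('scene',[c],59)[0].round(1))"
```

```text
t 5.97 pos [ 558.4 -141.6   60.8] yaw 165.49 F [ 0.1 -0.2 -0.7] open 9.0
units [ 0.01 -0.03  1.16] spin 0.01
[254.17910448 142.88059701] 67 [484.1 222.6  59. ] [456.1 271.7  25. ]
[225.75609756 231.94308943] 123 [ 621.5 -163.3   59. ] [ 599.7 -131.7   25. ]
[206.875   256.46875] 128 [ 627.2 -252.1   59. ] [ 605.7 -224.6   25. ]
b [403.35907162  61.24126253] 22146 [ 716.1 1073.7   59. ]
b [227.94444444 137.38888889] 18 [395.4 214.1  59. ]
b [287.  146.5] 22 [582.2 249.3  59. ]
b [274.12 180.2 ] 25 [627.2  76.2  59. ]
b [330.38582677 185.98425197] 127 [771.9 121.5  59. ]
b [328.34615385 198.61538462] 26 [787.6  67.9  59. ]
b [291.11458333 211.875     ] 96 [726.  -24.7  59. ]
b [193.66666667 213.13333333] 15 [ 514.  -140.9   59. ]
b [177.42857143 233.77142857] 35 [ 524.  -221.6   59. ]
b [337.5106383  259.89361702] 47 [ 887.  -127.3   59. ]
```

View pics/g3.png

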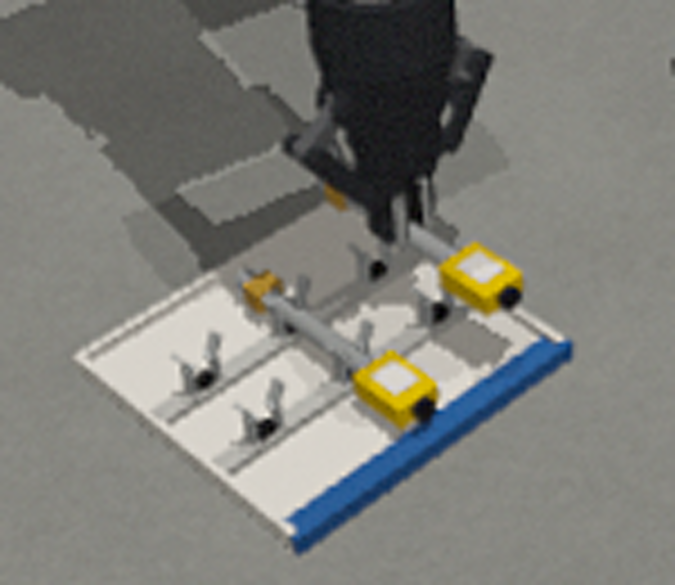

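The held probe (plug at pixel 226,232) is parallel to the fixed one and above the left lane, plug to the blue end. The lateral error is about 2 mm.

Request:
arm_command:
  commands:
    - [0, -0.07, 0.2, 0, -1]
    - [0, 0, 0.3, 0, -1]
    - [0, 0, 0.1, 0, -1]
    - [0, 0, 0, 0, -1]
  grip_force: 80

```text
time: 6.52
tool_pos: [558.1, -144.1, 43.1]
tool_rot: [[-0.968, 0.251, -0.001], [0.251, 0.968, 0.0], [0.001, 0.0, -1.0]]
force: [-0.2, 0.5, -0.1]
opening: 8.1
gripper_force: 80.0
```

Request:
arm_command:
  commands:
    - [0, 0, 0.1, 0, -1]
    - [0, 0, 0.1, 0, -1]
    - [0, 0, 0, 0, -1]

```text
time: 6.9
tool_pos: [558.4, -144.3, 37.3]
tool_rot: [[-0.968, 0.251, -0.0], [0.251, 0.968, -0.0], [0.0, -0.0, -1.0]]
force: [-0.0, 0.4, -0.3]
opening: 8.3
gripper_force: 80.1
```

Request:
arm_command:
  commands:
    - [0, 0, 0.1, 0, -1]
    - [0, 0, 0.1, 0, -1]
    - [0, 0, 0, 0, -1]

```text
time: 7.28
tool_pos: [559.0, -144.7, 33.4]
tool_rot: [[-0.968, 0.251, 0.002], [0.251, 0.968, -0.001], [-0.002, -0.0, -1.0]]
force: [-2.4, 0.4, 10.8]
opening: 8.4
gripper_force: 81.6
```

Request:
arm_command:
  commands:
    - [0, 0, 0.1, 0, -1]
    - [0, 0, 0.08, 0, -1]
    - [0, 0, 0, 0, -1]

```text
time: 7.65
tool_pos: [559.2, -144.7, 26.3]
tool_rot: [[-0.968, 0.251, 0.002], [0.251, 0.968, -0.001], [-0.002, -0.0, -1.0]]
force: [1.3, -0.1, 2.1]
opening: 8.0
gripper_force: 80.8
```

Request:
arm_command:
  commands:
    - [0, 0, 0.07, 0, -1]
    - [0, 0, 0.03, 0, -1]
    - [0, 0, 0, 0, -1]

```text
time: 8.02
tool_pos: [559.3, -144.7, 25.9]
tool_rot: [[-0.968, 0.25, 0.003], [0.25, 0.968, -0.001], [-0.003, -0.001, -1.0]]
force: [-2.5, -0.0, 20.2]
opening: 8.2
gripper_force: 82.6
```

Request:
arm_command:
  commands:
    - [0, 0, -0.08, 0, -1]
    - [0, 0, 0, 0, -0.35]
    - [0, 0, 0, 0, -0.35]
    - [0, 0, 0, 0, -0.35]
    - [0, 0, -0.5, 0, -0.35]
    - [0, 0, -1, 0, -0.35]
    - [0, 0, -1, 0, 0]
    - [0, 0, 0, 0, 0]

```text
time: 9.02
tool_pos: [560.2, -145.0, 103.5]
tool_rot: [[-0.968, 0.25, 0.006], [0.25, 0.968, -0.003], [-0.006, -0.001, -1.0]]
force: [0.5, 0.3, -0.5]
opening: 42.8
gripper_force: 0.0
```

```bash
python3 -c "
from h import *
delta(497.3,315.5,120,192.8)
im=camera('scene')
for c,a,m in blobs(im,(22,150,120),(34,255,255),20):print(c,a,ray('scene',[c],25)[0].round(1))
for c,a,m in blobs(im,(10,120,70),(21,255,255),15)[-4:]:print('b',c,a,ray('scene',[c],25)[0].round(1))"
```

```text
t 9.03 pos [ 560.2 -145.   103.5] yaw 165.50 F [ 0.5  0.3 -0.5] open 42.8
units [ 5.87 14.34 -0.6 ] spin -3.41
[254.16176471 142.92647059] 68 [456.2 271.4  25. ]
[226.21138211 243.73170732] 123 [ 622.9 -167.1   25. ]
[206.94488189 256.48818898] 127 [ 605.9 -224.5   25. ]
b [291.16666667 212.1       ] 90 [709.5  12.4  25. ]
b [196.37142857 222.42857143] 35 [ 514.7 -135.7   25. ]
b [177.34285714 233.62857143] 35 [ 497.3 -192.4   25. ]
b [337.53191489 259.76595745] 47 [877.2 -93.7  25. ]
```

Request:
arm_command:
  commands:
    - [0.39, 0.95, -0.3, 0, 0]
    - [0.39, 0.95, -0.3, 0, 0]
    - [0.39, 0.95, 0, 0, 0]
    - [0.39, 0.95, 0, 0, 0]
    - [0.39, 0.95, 0, 0, 0]
    - [0.39, 0.95, 0, 0, 0]
    - [0.39, 0.95, 0, 0, 0]
    - [0.39, 0.95, 0, 0, 0]

```text
time: 10.07
tool_pos: [523.8, 100.9, 117.4]
tool_rot: [[-0.968, 0.251, -0.002], [0.251, 0.968, 0.0], [0.002, -0.001, -1.0]]
force: [0.5, -0.2, 0.8]
opening: 42.7
gripper_force: 0.0
```

Request:
arm_command:
  commands:
    - [0.39, 0.95, 0, 0, 0]
    - [0.39, 0.95, 0, 0, 0]
    - [0.39, 0.95, 0, 0, 0]
    - [0.39, 0.95, 0, 0, 0]
    - [0.39, 0.95, 0, 0, 0]
    - [0.39, 0.95, 0, 0, 0]
    - [0.39, 0.95, 0, 0, 0]

```text
time: 10.95
tool_pos: [494.5, 314.3, 117.2]
tool_rot: [[-0.968, 0.251, -0.002], [0.251, 0.968, -0.001], [0.002, -0.002, -1.0]]
force: [0.1, 0.2, 0.0]
opening: 42.7
gripper_force: 0.0
```

Request:
arm_command:
  commands:
    - [0, 0, 0, -0.9, 0]
    - [0, 0, 0, -0.9, 0]
    - [0, 0, 0, -0.9, 0]
    - [0, 0, 0, -0.7, 0]
    - [0, 0, 0, 0, 0]

```text
time: 11.58
tool_pos: [494.8, 313.3, 117.4]
tool_rot: [[-0.976, -0.219, -0.002], [-0.219, 0.976, -0.001], [0.002, -0.0, -1.0]]
force: [0.4, -0.2, 0.1]
opening: 42.3
gripper_force: 0.0
```

```bash
python3 -c "
from h import *
delta(497.8,315,12,193)"
```

```text
t 11.57 pos [494.8 313.3 117.4] yaw -167.38 F [ 0.4 -0.2  0.1] open 42.3
units [-0.12  0.04  3.51] spin -0.05
```

Request:
arm_command:
  commands:
    - [-0.12, 0.04, 0.5, 0, 0]
    - [0, 0, 0.8, 0, 0]
    - [0, 0, 0.9, 0, 0]
    - [0, 0, 0.8, 0, 0]
    - [0, 0, 0.5, 0, 0]
    - [0, 0, 0, 0, 0]
  grip_force: 70

```text
time: 12.32
tool_pos: [497.9, 315.2, 11.7]
tool_rot: [[-0.976, -0.219, -0.003], [-0.219, 0.976, -0.001], [0.003, -0.001, -1.0]]
force: [-0.7, -0.5, 0.1]
opening: 42.8
gripper_force: 0.0
```

Request:
arm_command:
  commands:
    - [0, 0, 0, 0, -1]
    - [0, 0, 0, 0, -1]
    - [0, 0, 0, 0, -1]
    - [0, 0, 0, 0, -1]
    - [0, 0, 0, 0, -1]

```text
time: 12.95
tool_pos: [499.6, 315.9, 14.6]
tool_rot: [[-0.976, -0.219, 0.002], [-0.219, 0.976, 0.001], [-0.002, 0.0, -1.0]]
force: [0.4, -0.5, 6.4]
opening: 8.4
gripper_force: 68.8
```

Request:
arm_command:
  commands:
    - [0, 0, -0.5, 0, -1]
    - [0, 0, -1, 0, -1]
    - [0, 0, -1, 0, -1]
    - [0, 0, -1, 0, -1]
    - [0, 0, 0, 0, -1]

```text
time: 13.58
tool_pos: [500.5, 316.3, 121.3]
tool_rot: [[-0.976, -0.22, 0.006], [-0.22, 0.976, 0.002], [-0.006, 0.001, -1.0]]
force: [1.6, 0.2, -0.9]
opening: 8.5
gripper_force: 68.6
```

```bash
python3 -c "
from h import *
delta(527.1,-260.5,120,-14.6)
im=camera('scene')
for c,a,m in blobs(im,(22,150,120),(34,255,255),20):print(c,a,ray('scene',[c],114)[0].round(1))
for c,a,m in blobs(im,(10,120,70),(21,255,255),10):print('b',c,a,ray('scene',[c],114)[0].round(1))"
```

```text
t 13.57 pos [500.5 316.3 121.3] yaw -167.31 F [ 1.6  0.2 -0.9] open 8.5
units [ 3.360e+00 -1.895e+01  1.000e-02] spin -19.09
[253.58823529 114.14705882] 68 [443.7 293.9 114. ]
[226.21774194 243.51612903] 124 [ 676.9 -245.1  114. ]
[206.93548387 256.57258065] 124 [ 662.3 -296.7  114. ]
b [403.67939831  61.2797789 ] 22071 [745.5 931.7 114. ]
b [287.91304348 117.39130435] 23 [548.3 323.3 114. ]
b [262.08333333 127.91666667] 12 [508.6 229.  114. ]
b [227.85714286 137.47619048] 21 [447.3 134.7 114. ]
b [274.19230769 180.07692308] 26 [661.9   8.1 114. ]
b [330.38582677 185.98425197] 127 [796.1  49.5 114. ]
b [329.64 198.96] 25 [813.8   0.  114. ]
b [291.16842105 211.83157895] 95 [753.5 -85.7 114. ]
b [196.21212121 222.60606061] 33 [ 581.4 -218.5  114. ]
b [177.35135135 233.86486486] 37 [ 566.4 -268.7  114. ]
b [337.48 259.98] 50 [ 902.7 -181.2  114. ]
```

Request:
arm_command:
  commands:
    - [0, 0, 0, 0.5, -1]
    - [0, 0, 0, 1, -1]
    - [0, 0, 0, 1, -1]
    - [0, 0, 0, 1, -1]
    - [0, 0, 0, 1, -1]
    - [0, 0, 0, 1, -1]
    - [0, 0, 0, 1, -1]
    - [0, 0, 0, 1, -1]

```text
time: 14.62
tool_pos: [497.7, 315.1, 116.7]
tool_rot: [[-0.675, 0.738, -0.003], [0.738, 0.675, -0.001], [0.001, -0.003, -1.0]]
force: [0.1, 0.1, -1.2]
opening: 8.3
gripper_force: 68.5
```

Request:
arm_command:
  commands:
    - [0, 0, 0, 1, -1]
    - [0, 0, 0, 1, -1]
    - [0, 0, 0, 1, -1]
    - [0, 0, 0, 1, -1]
    - [0, 0, 0, 1, -1]
    - [0, 0, 0, 1, -1]
    - [0, 0, 0, 1, -1]
    - [0, 0, 0, 1, -1]

```text
time: 15.62
tool_pos: [497.7, 315.1, 116.7]
tool_rot: [[0.368, 0.93, -0.003], [0.93, -0.368, -0.001], [-0.002, -0.003, -1.0]]
force: [0.5, 0.1, -0.1]
opening: 8.3
gripper_force: 68.5
```

Request:
arm_command:
  commands:
    - [0, 0, 0, 1, -1]
    - [0, 0, 0, 1, -1]
    - [0, 0, 0, 1, -1]
    - [0, 0, 0, 1, -1]
    - [0, 0, 0, 1, -1]
    - [0, 0, 0, 1, -1]
    - [0, 0, 0, 1, -1]
    - [0, 0, 0, 1, -1]

```text
time: 16.62
tool_pos: [497.6, 315.1, 116.7]
tool_rot: [[0.997, 0.077, -0.003], [0.077, -0.997, -0.001], [-0.003, 0.001, -1.0]]
force: [0.2, 0.2, -0.6]
opening: 8.4
gripper_force: 68.5
```

Request:
arm_command:
  commands:
    - [0, 0, 0, 1, -1]
    - [0, 0, 0, 1, -1]
    - [0, 0, 0, 0.4, -1]
    - [0, 0, 0, 0, -1]

```text
time: 17.12
tool_pos: [497.9, 315.1, 117.0]
tool_rot: [[0.968, -0.25, -0.003], [-0.25, -0.968, -0.001], [-0.002, 0.002, -1.0]]
force: [-0.4, -0.2, -0.4]
opening: 8.4
gripper_force: 68.5
```

```bash
python3 -c "
from h import *
delta(527.1,-260.5,120,-14.6);print(sense()['qpos'])"
```

```text
t 17.12 pos [497.9 315.1 117. ] yaw -14.48 F [-0.4 -0.2 -0.4] open 8.4
units [ 5.74 18.34 -0.08] spin 0.02
[ 2.14754369e+01  3.68458486e+01  9.31164949e+01 -3.24714026e-03
  5.02078333e+01  1.25955115e+02]
```

Request:
arm_command:
  commands:
    - [0.28, 0.9, 0, 0, -1]
    - [0.28, 0.9, 0, 0, -1]
    - [0.28, 0.9, 0, 0, -1]
    - [0.28, 0.9, 0, 0, -1]
    - [0.28, 0.9, 0, 0, -1]
    - [0.28, 0.9, 0, 0, -1]
    - [0.28, 0.9, 0, 0, -1]
    - [0.28, 0.9, 0, 0, -1]

```text
time: 18.12
tool_pos: [509.2, 88.7, 117.8]
tool_rot: [[0.968, -0.25, -0.001], [-0.25, -0.968, 0.0], [-0.001, 0.0, -1.0]]
force: [0.4, -0.3, -0.6]
opening: 8.5
gripper_force: 68.6
```

Request:
arm_command:
  commands:
    - [0.28, 0.9, 0, 0, -1]
    - [0.28, 0.9, 0, 0, -1]
    - [0.28, 0.9, 0, 0, -1]
    - [0.28, 0.9, 0, 0, -1]
    - [0.28, 0.9, 0, 0, -1]
    - [0.28, 0.9, 0, 0, -1]
    - [0.28, 0.9, 0, 0, -1]
    - [0.28, 0.9, 0, 0, -1]

```text
time: 19.12
tool_pos: [520.2, -137.0, 117.7]
tool_rot: [[0.968, -0.25, -0.001], [-0.25, -0.968, 0.001], [-0.001, -0.0, -1.0]]
force: [-0.2, 0.1, -0.6]
opening: 8.3
gripper_force: 68.6
```

Request:
arm_command:
  commands:
    - [0.28, 0.9, 0, 0, -1]
    - [0.28, 0.9, 0, 0, -1]
    - [0.28, 0.9, 0, 0, -1]
    - [0.28, 0.9, 0, 0, -1]
    - [0, 0, 0, 0, -1]
    - [0, 0, 0, 0, -1]

```text
time: 19.88
tool_pos: [525.3, -248.3, 117.8]
tool_rot: [[0.968, -0.25, -0.002], [-0.25, -0.968, 0.002], [-0.002, -0.001, -1.0]]
force: [0.2, 1.3, -1.2]
opening: 8.8
gripper_force: 68.6
```

```bash
python3 -c "
from h import *
delta(527.1,-260.5,65,-14.6)"
```

```text
t 19.88 pos [ 525.3 -248.3  117.8] yaw -14.50 F [ 0.2  1.3 -1.2] open 8.8
units [0.16 0.38 1.76] spin 0.01
```

Request:
arm_command:
  commands:
    - [0.16, 0.38, 0.3, 0, -1]
    - [0, 0, 0.8, 0, -1]
    - [0, 0, 0.65, 0, -1]
    - [0, 0, 0, 0, -1]
    - [0, 0, 0, 0, -1]
  grip_force: 80

```text
time: 20.5
tool_pos: [528.3, -261.6, 66.1]
tool_rot: [[0.968, -0.25, 0.0], [-0.25, -0.968, -0.0], [0.0, 0.0, -1.0]]
force: [-0.4, -0.2, -0.4]
opening: 7.8
gripper_force: 81.4
```

```bash
python3 -c "
from h import *
delta(527.1,-260.5,26,-14.6)
im=camera('scene');cv2.imwrite('pics/g4.png',cv2.resize(im[170:300,120:270],None,fx=4.5,fy=4.5,interpolation=cv2.INTER_CUBIC))
for c,a,m in blobs(im,(22,150,120),(34,255,255),20):print(c,a,ray('scene',[c],62)[0].round(1),ray('scene',[c],25)[0].round(1))
for c,a,m in blobs(im,(10,120,70),(21,255,255),10)[-5:]:print('b',c,a,ray('scene',[c],62)[0].round(1),ray('scene',[c],25)[0].round(1))"
```

```text
t 20.50 pos [ 528.3 -261.6   66.1] yaw -14.49 F [-0.4 -0.2 -0.4] open 7.8
units [-0.05 -0.03  1.34] spin 0.01
[226.216 243.6  ] 125 [ 645.3 -199.4   62. ] [ 622.7 -166.7   25. ]
[206.864 256.552] 125 [ 629.3 -254.7   62. ] [ 605.9 -224.8   25. ]
[186.24647887 259.21830986] 142 [ 593.6 -282.8   62. ] [ 568.4 -254.3   25. ]
b [328.62962963 198.62962963] 27 [789.5  64.5  62. ] [774.1 110.3  25. ]
b [291.13483146 212.1011236 ] 89 [727.9 -28.8  62. ] [709.4  12.4  25. ]
b [196.28571429 222.57142857] 35 [ 542.5 -170.4   62. ] [ 514.8 -136.3   25. ]
b [177.85714286 233.5       ] 28 [ 526.6 -222.9   62. ] [ 498.1 -191.4   25. ]
b [337.46938776 259.71428571] 49 [ 887.6 -129.7   62. ] [877.1 -93.6  25. ]
```

View pics/g4.png

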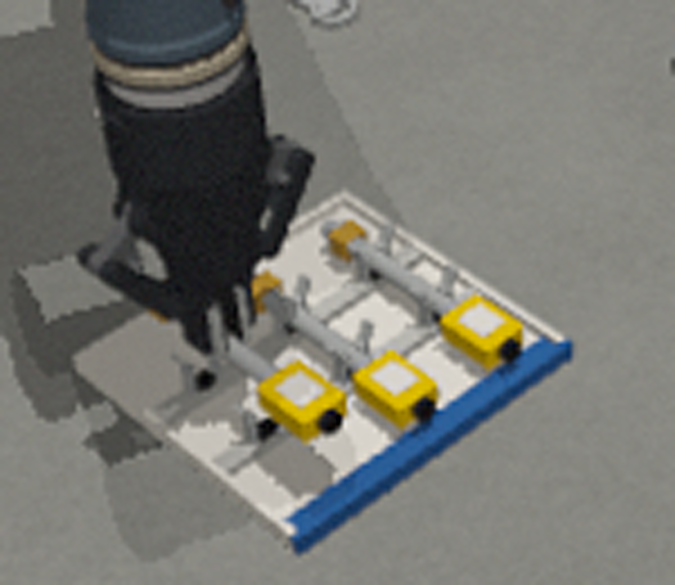

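The left probe sits home. The held probe (plug at pixel 186,259) is over the right lane, parallel to the others and about 3 mm too far along +x, so I correct that while descending.

Request:
arm_command:
  commands:
    - [-0.1, -0.02, 0.3, 0, -1]
    - [0, 0, 0.3, 0, -1]
    - [0, 0, 0.2, 0, -1]
    - [0, 0, 0, 0, -1]
    - [0, 0, 0, 0, -1]

```text
time: 21.18
tool_pos: [525.3, -260.3, 41.9]
tool_rot: [[0.968, -0.251, 0.0], [-0.251, -0.968, -0.0], [0.0, 0.0, -1.0]]
force: [-0.9, -0.2, -1.1]
opening: 7.9
gripper_force: 81.4
```

Request:
arm_command:
  commands:
    - [0, 0, 0.1, 0, -1]
    - [0, 0, 0.1, 0, -1]
    - [0, 0, 0, 0, -1]

```text
time: 21.55
tool_pos: [525.8, -260.3, 37.3]
tool_rot: [[0.968, -0.251, 0.002], [-0.251, -0.968, -0.001], [0.002, 0.0, -1.0]]
force: [-0.7, 1.3, 7.4]
opening: 7.9
gripper_force: 82.5
```

Request:
arm_command:
  commands:
    - [0, 0, 0.1, 0, -1]
    - [0, 0, 0, 0, -1]
    - [0, 0, 0, 0, -1]

```text
time: 21.92
tool_pos: [526.1, -260.4, 34.8]
tool_rot: [[0.968, -0.251, 0.002], [-0.251, -0.968, -0.001], [0.003, 0.0, -1.0]]
force: [-0.8, 1.9, 10.1]
opening: 7.6
gripper_force: 82.8
```

Request:
arm_command:
  commands:
    - [0, 0, 0.08, 0, -1]
    - [0, 0, 0, 0, -1]
    - [0, 0, 0, 0, -1]

```text
time: 22.3
tool_pos: [526.3, -260.4, 31.7]
tool_rot: [[0.968, -0.251, 0.003], [-0.251, -0.968, -0.001], [0.003, 0.0, -1.0]]
force: [1.6, 1.7, 5.9]
opening: 7.7
gripper_force: 82.5
```

Request:
arm_command:
  commands:
    - [0, 0, 0.1, 0, -1]
    - [0, 0, 0, 0, -1]
    - [0, 0, 0, 0, -1]

```text
time: 22.68
tool_pos: [526.3, -260.4, 28.4]
tool_rot: [[0.968, -0.251, 0.002], [-0.251, -0.968, -0.001], [0.003, 0.0, -1.0]]
force: [0.5, 2.1, 6.4]
opening: 7.9
gripper_force: 82.5
```

Request:
arm_command:
  commands:
    - [0, 0, 0.08, 0, -1]
    - [0, 0, 0, 0, -1]
    - [0, 0, 0, 0, -1]

```text
time: 23.05
tool_pos: [526.3, -260.5, 28.2]
tool_rot: [[0.968, -0.251, 0.003], [-0.251, -0.968, -0.002], [0.003, 0.001, -1.0]]
force: [-1.5, 4.2, 20.4]
opening: 7.8
gripper_force: 84.1
```

It stops solidly at the expected height, so I release.

Request:
arm_command:
  commands:
    - [0, 0, -0.08, 0, -1]
    - [0, 0, 0, 0, -0.35]
    - [0, 0, 0, 0, -0.35]
    - [0, 0, 0, 0, -0.35]
    - [0, 0, -0.5, 0, -0.35]
    - [0, 0, -1, 0, -0.35]
    - [0, 0, -1, 0, -0.35]
    - [0, 0, -1, 0, 0]

```text
time: 24.05
tool_pos: [525.2, -260.3, 134.4]
tool_rot: [[0.968, -0.251, 0.001], [-0.251, -0.968, -0.001], [0.001, 0.0, -1.0]]
force: [-0.4, -0.2, -0.2]
opening: 42.6
gripper_force: 0.0
```

Request:
arm_command:
  commands:
    - [-0.9, 0, -0.5, 0, 0]
    - [-0.9, 0, 0, 0, 0]
    - [-0.9, 0, 0, 0, 0]
    - [-0.9, 0, 0, 0, 0]
    - [0, 0, 0, 0, 0]

```text
time: 24.68
tool_pos: [418.9, -232.2, 148.2]
tool_rot: [[0.968, -0.252, -0.001], [-0.252, -0.968, 0.001], [-0.001, -0.001, -1.0]]
force: [0.3, -0.3, -0.4]
opening: 42.7
gripper_force: 0.0
```

```bash
python3 -c "
from h import *
im=camera('scene');t=camera('top')
cv2.imwrite('pics/g5.png',np.hstack([cv2.resize(im[170:300,120:270],(450,390),interpolation=cv2.INTER_CUBIC),cv2.resize(t[140:250,290:390],(350,390),interpolation=cv2.INTER_CUBIC)]))
for n,i in(('scene',im),('top',t)):
  for c,a,m in blobs(i,(22,150,120),(34,255,255),20):print(n,c.round(1),a,ray(n,[c],25)[0].round(1))
  for c,a,m in blobs(i,(10,120,70),(21,255,255),10):
    w=ray(n,[c],25)[0]
    if w[1]<-100 and w[0]<600:print('b',c.round(1),a,w.round(1))"
```

```text
scene [226.3 243.6] 126 [ 622.8 -166.6   25. ]
scene [206.9 256.5] 125 [ 605.8 -224.8   25. ]
scene [187.3 270.5] 137 [ 591.4 -282.    25. ]
b [196.2 222.6] 33 [ 514.8 -136.5   25. ]
b [177.3 234. ] 33 [ 497.9 -193.5   25. ]
b [157.7 246.4] 38 [ 482.8 -251.    25. ]
top [323.9 169.7] 45 [ 619.9 -157.7   25. ]
top [344.  175.4] 53 [ 602.3 -216.2   25. ]
top [363.6 180.1] 56 [ 587.6 -273.    25. ]
b [316.7 206.4] 20 [ 512.5 -132.1   25. ]
b [336.6 211.9] 21 [ 495.8 -189.    25. ]
b [356.9 216.6] 19 [ 481.4 -247.1   25. ]
```

View pics/g5.png

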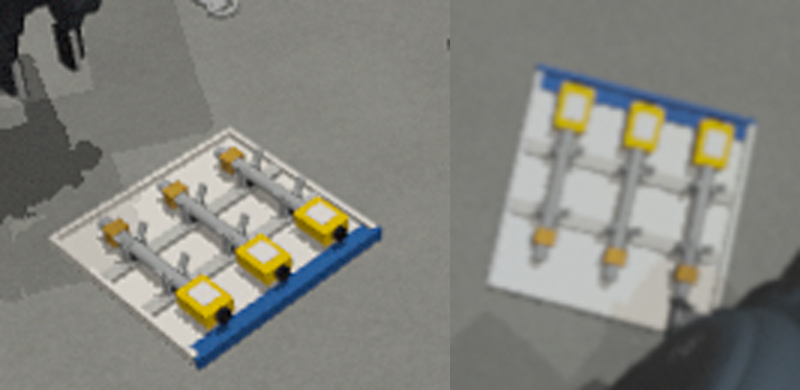

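The picture shows all three probes parallel at equal height and spacing, with their plugs at the blue end (plugs at scene pixels 226,244 / 207,257 / 187,271), and nothing touches them.

```bash
python3 -c "
from workcell import *
print(close_job())"
```

```text
the job is handed in; nothing more can be done
None
```

Both loose probes are in the free lanes with their yellow plugs at the blue end; each was pressed until its clips gave and the rod stopped solidly at seat height, and I handed the job in at about 25 s without going near the jar or beaker.

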